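Scrape the soap ends off the teak board

TASK

Take the scraper from the cork mat by its handle and, touching the soap only with the scraper, sweep all three soap ends off the teak board into the wooden tray beside it. Leave the jar, tumbler, saucer and mirror standing or lying where they are. With all the soap in the tray, stand the scraper back upright on the cork mat and let go.

Things in the scene. Friction and masses are not known exactly. Their poses are not given: they have to be found in the camera images.
- board: fixed dark teak board, 240 (own x) x 300 (own y) x 40 mm high, no rim; origin at the centre of its underside, z up. The tray stands along one of its two short sides (its +y or -y end), the cork mat at its other end
- tray: fixed light-wood open tray, outside 250 (own x) x 120 (own y) x 28 mm high, walls and floor 4 mm; origin at the centre of its underside; same yaw as the board, its long side 5 mm from the board's end, its rim 12 mm below the board's top
- mat: fixed flat cork mat, 160 (own x) x 120 (own y) x 6 mm; origin at the centre of its underside
- scraper: wooden hand scraper standing upright: a straight block 28 (own x) x 76 (own y, the blade's length) x 36 mm high with a rubber foot, and on its middle an upright square handle 28 x 28 mm reaching from 36 to 130 mm above the foot; 0.25 kg, the weight low down; origin at the centre of its underside. The two pushing faces look to its own +x and -x
- soap1: dry soap end, a cream slab with rounded edges, 32 (own x) x 62 (own y) x 14 mm (z), about 30 g, lying flat on the board at the start; origin at the centre of its underside
- soap2: dry soap end, a cream slab with rounded edges, 32 (own x) x 62 (own y) x 14 mm (z), about 30 g, lying flat on the board at the start; origin at the centre of its underside
- soap3: dry soap end, a cream slab with rounded edges, 32 (own x) x 62 (own y) x 14 mm (z), about 30 g, lying flat on the board at the start; origin at the centre of its underside
- jar: loose glass jar with a wooden lid, 56 mm wide, 75 mm high, standing on the board near one of its long edges; origin at the centre of its underside
- tumbler: loose white ceramic tumbler, 56 mm wide at the rim, 75 mm high, open on top, standing on the board near its other long edge; origin at the centre of its underside
- saucer: loose white ceramic saucer, 110 mm wide, 20 mm high, on the ledge to one side, outside the tray or the mat; origin at the centre of its underside
- mirror: loose round mirror in white plastic, 110 mm wide, 13 mm thick, lying face up on the ledge to one side, outside the tray or the mat; origin at the centre of its underside

How it is judged:
By the outcome, as a careful person would: the job done as asked, in the order asked, and still so for the second after the job is handed in, with the robot touching nothing.
It also fails if it takes over 72 s, if anything falls off the work surface, if the arm or the gripper's body presses on something with over 40 N, if the wrist force passes 120 N, or if a joint passes its speed limit or range.

ROBOT

A 6-joint arm with a two-finger parallel gripper is mounted at the origin on the work surface. World frame = base frame: x ahead of the robot, y to its left, z up, the work surface at z = 0. Lengths are in m, angles in rad, forces in N, time in s.
With the tool pointing down it reaches from about 0.35 to 0.85 m from the base axis. Payload 8.1 kg.
Tool frame: the origin (TCP) lies between the finger pads; the fingertips stand 22 mm ahead of it and the grasp point (between the pads) lies 3 mm ahead of it (finger_overhang is the z of the fingertips in the tool frame, in m); z points along the fingers, y is the line along which they close (so a half turn about z gives the same grasp; the last joint's range is limited). The gripper opens to 85 mm and grips with 20 to 120 N. Pads are 22 mm wide; open, the fingers measure 114 mm over their backs; the gripper's body (76 mm by 85 mm) begins 54 mm behind the grasp point. The pads swing forward as they close: fully open they stand 13 mm farther back than shut.
Start: joints at [1.067, 0.13, 1.488, -0, 1.523, -0.085], TCP at [0.244, 0.548, 0.253] pointing down, gripper open.
Joint ranges: [-2.96, 2.96], [-0.89, 2.26], [0.02, 2.5], [-1.34, 4.48], [0, 2.73], [-2.66, 2.66]. Speed limits (rad/s): [2.39, 2.39, 2.79, 3.14, 3.14, 3.14].

INTERFACE

Orientations are given as a rotation vector (axis times angle).
In Python, from workcell import * gives the robot as it stands.
- The arm moves only by the shell command python3 -m pendant 'ROWS'. ROWS is JSON, a list of rows, each a list of 7 numbers: the shift along the tool's x, y, z in m, then the turn, a rotation vector about the tool's x, y, z in rad, then the opening, from 0 (shut) to 1 (fully open). A call has 1 to 5 rows; each row is the pose to reach, as a shift and turn from the pose commanded when the call began, along the tool's axes at that moment; what a row does not reach only later rows make up. A row lasts 1/8 s, in which the tool goes at most 62.5 mm and 10.7 degrees, less where a joint would pass 70% of its speed; a pose out of reach is approached as far as the arm can. A call with a gripper value outside its range is refused whole. The fingers move at their own pace and stop on an object; the grip force is fixed at half the most. Time passes only in rows, so rows that repeat a pose let the fingers close. It gives the time, the measured TCP pose, the force, the opening and the grip force at its end, in the units of the state.
- sense(): the state, without advancing time (a new reading comes with each control period).
- camera(name): name is "scene" or "top" or "wrist"; returns the picture (480x640x3 uint8, blue, green, red); there is no depth.
- camera_model(name): a dict with "vfov" (degrees; the focal length in pixels is half the picture's height over the tangent of half this angle, whatever the lens; pixels are square), "cx", "cy" (the principal point, pixels), "xyz" and "rotation" of the camera in the world; the wrist camera has in their place "tool_from_camera" (4x4, takes a point from camera to tool coordinates, whose origin is the TCP and whose axes are the flange's). Camera axes: x right, y down, z forward; pixel columns grow to the right and rows downward; lengths in m; the calibration is good to about 2 mm. A picture is of the moment at which its call begins: read the wrist's pose just before it. camera_model takes no time and is no camera call.
- sign_off(): hands the job in; it is judged then, once.
The state is a dict: "clock": time; "joint_pos": joint angles; "qvel": joint speeds; "tau": joint torques, N m; "tcp_pos": TCP position; "ee_rot": TCP orientation; "ft_force": force on the tool from outside, world axes, zero at the start; "moment": the same for the moment, N m; "opening": finger opening in m; "grip_force": force on a finger pad.
Only numpy, scipy, OpenCV 4.12 (cv2) and the standard library are available. Lean on these libraries where they do the work, as an engineer would, in place of code of your own. Each camera call takes 0.05 s, during which the arm holds its last target. There are 200 camera calls.

## Working session

There is one attempt and no reset: what is moved stays moved. The work goes in short steps, Python scripts to look and compute and a shell command to move; the robot and the scene stay as the last step left them, time stands still between calls to the robot, and variables do not carry over. Pictures are saved under pics/ and viewed, at most 15 in all, crops included, and the job is handed in when it is done.

```bash
mkdir -p pics; python3 - <<'E'
from workcell import *
import cv2
s=sense();print(s['clock'],s['tcp_pos'],s['ee_rot'],s['opening'])
for n in('top','scene'):
    cv2.imwrite(f'pics/{n}0.png',camera(n)); print(n,camera_model(n))
print(camera_model('wrist'))
E
```

```text
0.0 [0.24373854 0.54770254 0.25227594] [-6.52988914e-01 -3.07242268e+00  2.70271569e-03] 0.08585402872780142
top {'vfov': 45.42688880329951, 'cx': 311.26892646679215, 'cy': 237.72846149820143, 'xyz': array([ 0.35670913, -0.01196108,  1.18429877]), 'rotation': array([-2.14184469,  2.10643742, -0.17605715])}
scene {'vfov': 53.336826533735994, 'cx': 318.9498058459044, 'cy': 244.45761498287786, 'xyz': array([0.99282763, 0.30616113, 0.89444283]), 'rotation': array([-1.25765138, -2.49710748,  0.71187859])}
{'vfov': 58.55675767883438, 'cx': 323.1015311305545, 'cy': 236.56125922837052, 'tool_from_camera': array([[-2.10269517e-04, -9.45867732e-01, -3.24552291e-01,
         8.27180278e-02],
       [ 9.99999923e-01, -9.16460263e-05, -3.80784499e-04,
        -1.99177578e-04],
       [ 3.30427842e-04, -3.24552347e-01,  9.45867678e-01,
        -1.20882138e-01],
       [ 0.00000000e+00,  0.00000000e+00,  0.00000000e+00,
         1.00000000e+00]])}
```

View pics/top0.png

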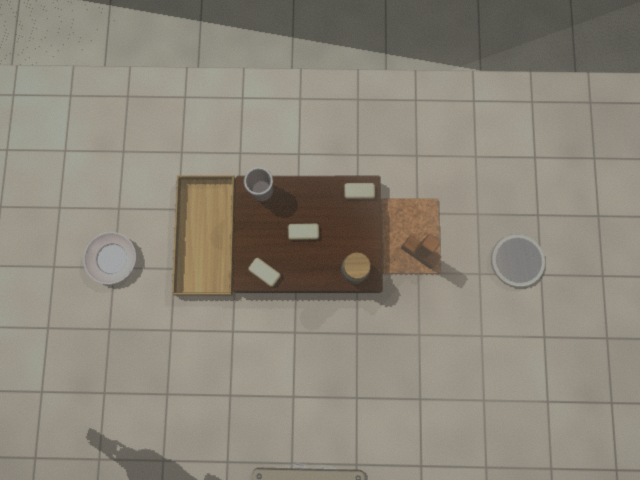

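View pics/scene0.png

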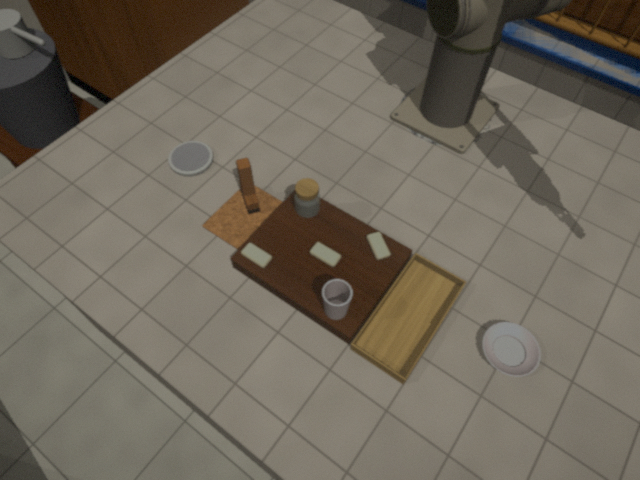

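The top view has world +y to the left. The tray (204,235) is on the left and the mat with the scraper (420,245) is on the right. The soaps are at (360,191), (304,232) and (265,272), the tumbler at (259,185), ahead of the first soap, and the jar at (356,268). The scene view agrees. Next I'll measure these.

```bash
cat > h.py <<'E'
import numpy as np, cv2
from scipy.spatial.transform import Rotation as R
from workcell import *
def ray(n,uv,s=None):
    m=camera_model(n); f=240/np.tan(np.radians(m['vfov']/2))
    d=np.c_[(np.atleast_2d(uv)-[m['cx'],m['cy']])/f,np.ones(len(np.atleast_2d(uv)))]
    if n=='wrist':
        T=m['tool_from_camera'];Rt=R.from_rotvec(s['ee_rot']).as_matrix()
        return s['tcp_pos']+Rt@T[:3,3], d@(Rt@T[:3,:3]).T
    return np.array(m['xyz']), d@R.from_rotvec(m['rotation']).as_matrix().T
def onplane(n,uv,z,s=None):
    o,d=ray(n,uv,s); return (o+d*((z-o[2])/d[:,2])[:,None])[:,:2]
def rect(P):  # centre, long side, short side, yaw of long side deg
    (c,wh,a)=cv2.minAreaRect((P*1000).astype(np.float32))
    if wh[0]<wh[1]: wh=wh[::-1];a+=90
    return np.round(c,1),np.round(wh,1),round((a+90)%180-90,1)
def soaps(im,z=.054,n='top',s=None,amin=150,amax=1200):
    hsv=cv2.cvtColor(im,cv2.COLOR_BGR2HSV); b,g,r=[im[...,i].astype(int) for i in range(3)]
    m=((g>135)&(g-b>8)&(hsv[...,1]<75)).astype(np.uint8)*255
    out=[]
    for c in cv2.findContours(m,cv2.RETR_EXTERNAL,cv2.CHAIN_APPROX_NONE)[0]:
        if amin<cv2.contourArea(c)<amax:
            out.append((c[:,0].mean(0).round(),rect(onplane(n,c[:,0],z,s))))
    return out
E
python3 - <<'E'
from h import *
im=cv2.imread('pics/top0.png')
for x in((360,191),(304,232),(265,272),(420,215),(204,235),(110,235),(300,320)): print(x,im[x[1],x[0]])
sc=cv2.imread('pics/scene0.png')
for o in soaps(im): print('soap',o)
for o in soaps(sc,n='scene',amin=100): print('scene soap',o)
hsv=cv2.cvtColor(im,cv2.COLOR_BGR2HSV)
def big(m,z,name):
    m=cv2.morphologyEx(m.astype(np.uint8)*255,cv2.MORPH_OPEN,np.ones((3,3)))
    c=max(cv2.findContours(m,cv2.RETR_EXTERNAL,cv2.CHAIN_APPROX_NONE)[0],key=cv2.contourArea)
    print(name,cv2.boundingRect(c),rect(onplane('top',c[:,0],z)))
box=np.zeros((480,640),bool);box[160:310,165:450]=1
V=hsv[...,2];S=hsv[...,1];C=np.indices((480,640))[1]
big(box&(V<100)&(C>233)&(C<384),.04,'board')
big(box&(S>70)&(V>120)&(C<234),.028,'tray')
big(box&(S>70)&(C>385),.006,'mat')
# corners by eye
print('board corners',onplane('top',[(234,177),(380,177),(382,291),(233,292)],.04).round(3))
print('jar lid',onplane('top',[(357,266)],.115),'tumbler rim',onplane('top',[(259,182)],.115))
cr=np.hstack([cv2.resize(im[190:285,380:450],None,fx=5.5,fy=5.5),cv2.resize(sc[145:250,200:290],(400,522))])
cv2.imwrite('pics/c1.png',cr)
E
```

```text
(360, 191) [142 160 159]
(304, 232) [144 161 160]
(265, 272) [146 161 159]
(420, 215) [ 88 118 151]
(204, 235) [ 93 130 154]
(110, 235) [133 136 144]
(300, 320) [130 140 148]
soap (array([580., 475.]), (array([ 119.3, -507. ]), array([105.8,  15.8]), -88.9))
soap (array([518., 474.]), (array([ 117.9, -390.8]), array([114. ,  17.6]), -88.9))
soap (array([453., 474.]), (array([ 117.3, -269.7]), array([115.3,  21.2]), -88.9))
soap (array([390., 472.]), (array([ 115.8, -149.7]), array([113.7,  22.9]), -88.9))
soap (array([256., 468.]), (array([112.8,  93. ]), array([113.8,  26.6]), -88.9))
soap (array([204., 469.]), (array([112. , 199.9]), array([89.5, 29.4]), 89.9))
soap (array([112., 472.]), (array([110.2, 364.8]), array([52.1, 32. ]), -88.9))
soap (array([ 66., 470.]), (array([109.3, 455.2]), array([113.9,  33.8]), -88.9))
soap (array([263., 271.]), (array([489.2,  95.8]), array([57.3, 28. ]), 55.0))
soap (array([303., 231.]), (array([572.5,  19.2]), array([56.3, 26.6]), -89.1))
soap (array([359., 190.]), (array([659., -93.]), array([57.1, 27.2]), -89.1))
soap (array([328., 165.]), (a
[... 244 characters left out ...]
array([793.7, 649.6]), array([114.4,  25.6]), 0.8))
scene soap (array([256., 254.]), (array([661.1, -90.9]), array([54.6, 24.9]), -89.6))
scene soap (array([325., 253.]), (array([575.3,  21.7]), array([54.1, 25.1]), -88.2))
scene soap (array([378., 245.]), (array([492.2,  98. ]), array([55.8, 23.4]), 54.7))
board (234, 176, 150, 124) (array([563.2,   9.2]), array([306.8, 253.5]), -89.2)
tray (183, 184, 50, 110) (array([559.6, 215.1]), array([227.4,  97.5]), 1.1)
mat (386, 198, 55, 76) (array([ 575.3, -208. ]), array([160. , 111.3]), 0.2)
board corners [[ 0.686  0.165]
 [ 0.69  -0.137]
 [ 0.455 -0.14 ]
 [ 0.448  0.157]]
jar lid [[ 0.49458497 -0.08527184]] tumbler rim [[0.6547215  0.10423983]]
```

View pics/c1.png

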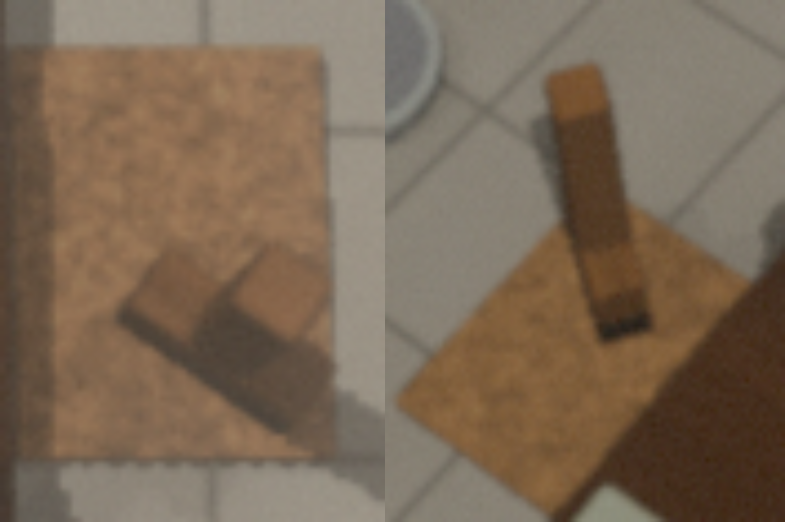

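The crop shows the scraper at the mat's right edge. The handle top is centred near (431,243), and the blade runs at about 55° from world x.

```bash
cat >> h.py <<'E'
def to(x,y,z,yaw=None,s=None):  # shift in tool axes to a world TCP target; turn about tool z to bring tool y to yaw deg
    s=s or sense(); Rt=R.from_rotvec(s['ee_rot']).as_matrix()
    p=Rt.T@(np.array([x,y,z])-s['tcp_pos']); ya=np.degrees(np.arctan2(Rt[1,1],Rt[0,1]))
    print('t',s['clock'],'tcp',s['tcp_pos'].round(4),'tooly deg',ya.round(2),'shift',p.round(4),'turn z',None if yaw is None else round(float(-np.radians(yaw-ya)),4),'tilt',Rt[2].round(3))
E
python3 -c "
from h import *
print(onplane('top',[(430.7,243.5)],.136),onplane('scene',[(243.7,163.7)],.136))
print('tumbler scene rim',onplane('scene',[(337,292)],.115),'jar',onplane('scene',[(307,187)],.115))"
python3 -m pendant '[[0,0,0,0,0,0.18,1],[0,0,0,0,0,0.36,1],[0,0,0,0,0,0.54,1],[0,0,0,0,0,0.72,1],[0,0,0,0,0,0.9,1]]'
python3 -m pendant '[[0,0,0,0,0,0.18,1],[0,0,0,0,0,0.36,1],[0,0,0,0,0,0.54,1],[0,0,0,0,0,0.72,1],[0,0,0,0,0,0.86,1]]'
python3 -c "
from h import *
to(.555,-.235,.26,-35)"
```

```text
[[ 0.53601857 -0.21993056]] [[ 0.54067413 -0.21527955]]
tumbler scene rim [[0.65860002 0.10804082]] jar [[ 0.49765025 -0.0821891 ]]
clock: 0.72
tcp_pos: [0.2438, 0.5479, 0.2527]
ee_rot: [1.932, 2.477, -0.002]
ft_force: [0.2, 0.5, 0.4]
opening: 0.0853
grip_force: 0.0
clock: 1.35
tcp_pos: [0.2438, 0.5479, 0.2526]
ee_rot: [2.788, 1.447, -0.001]
ft_force: [-0.2, 0.5, -0.0]
opening: 0.0856
grip_force: 0.0
t 1.35 tcp [0.2438 0.5479 0.2526] tooly deg -35.13 shift [-0.4612  0.705  -0.0067] turn z -0.0023 tilt [-0.001  0.    -1.   ]
```

```bash
python3 -m pendant '[[-0.033,0.049,0,0,0,0,1],[-0.066,0.098,0,0,0,0,1],[-0.099,0.147,0,0,0,0,1],[-0.132,0.196,0,0,0,0,1],[-0.165,0.245,0,0,0,0,1]]'
python3 -m pendant '[[-0.033,0.049,0,0,0,0,1],[-0.066,0.098,0,0,0,0,1],[-0.099,0.147,0,0,0,0,1],[-0.132,0.196,0,0,0,0,1],[-0.165,0.245,0,0,0,0,1]]'
python3 -m pendant '[[-0.033,0.049,0,0,0,0,1],[-0.066,0.098,0,0,0,0,1],[-0.099,0.147,0,0,0,0,1],[-0.128,0.191,0,0,0,0,1],[-0.128,0.191,0,0,0,0,1]]'
python3 - <<'E'
from h import *
s=sense(); im=camera('wrist'); cv2.imwrite('pics/w1.png',im); to(.538,-.218,.26,-35,s)
E
```

```text
clock: 1.98
tcp_pos: [0.3509, 0.271, 0.2529]
ee_rot: [2.784, 1.455, -0.0]
ft_force: [1.7, 0.2, -0.5]
opening: 0.0857
grip_force: 0.0
clock: 2.6
tcp_pos: [0.4579, -0.0045, 0.2532]
ee_rot: [-2.785, -1.454, -0.0]
ft_force: [1.0, 0.2, 0.6]
opening: 0.0854
grip_force: 0.0
clock: 3.22
tcp_pos: [0.5412, -0.22, 0.2516]
ee_rot: [-2.786, -1.449, 0.003]
ft_force: [-0.1, 0.6, -0.5]
opening: 0.0857
grip_force: 0.0
t 3.225 tcp [ 0.5412 -0.22    0.2516] tooly deg -35.05 shift [-0.0002 -0.0037 -0.0084] turn z -0.0009 tilt [-0.001 -0.002 -1.   ]
```

View pics/w1.png

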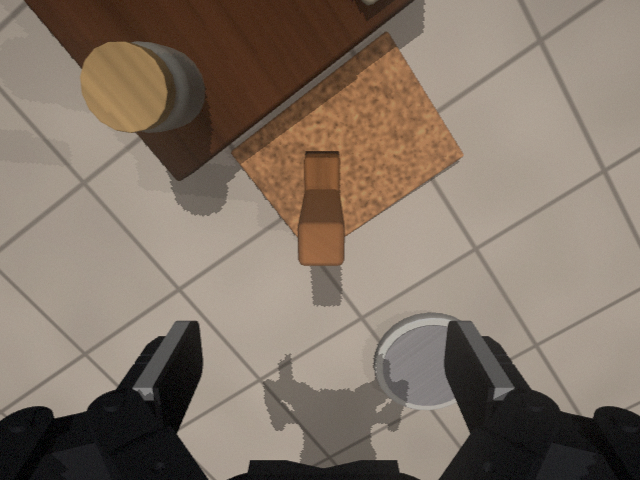

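The wrist view shows the handle top centred near (321,243) and square to the fingers. The blade runs along tool x.

```bash
python3 - <<'E'
from h import *
s=sense()
q=onplane('wrist',[(298.5,223),(344,223),(343,265),(299.5,265)],.136,s);print(q.round(4),q.mean(0))
x,y=q.mean(0); to(x,y,.108+.003,-35,s)
print('mat',onplane('wrist',[(234,155),(386,33),(462,157)],.006,s).round(3))
print('jar lid',onplane('wrist',[(124,87)],.115,s))
E
```

```text
[[ 0.5359 -0.2016]
 [ 0.5575 -0.2167]
 [ 0.5423 -0.2382]
 [ 0.5209 -0.2232]] [ 0.53914438 -0.2199398 ]
t 3.275 tcp [ 0.5409 -0.2181  0.2519] tooly deg -34.98 shift [-2.500e-03 -1.000e-04  1.409e-01] turn z 0.0003 tilt [-0.    -0.002 -1.   ]
mat [[ 0.497 -0.149]
 [ 0.653 -0.144]
 [ 0.655 -0.262]]
jar lid [[ 0.4973983  -0.08384654]]
```

```bash
python3 -m pendant '[[-0.003,0,0.05,0,0,0,1],[-0.003,0,0.1,0,0,0,1],[-0.003,0,0.13,0,0,0,1],[-0.003,0,0.14,0,0,0,1],[-0.003,0,0.14,0,0,0,1]]'
python3 -m pendant '[[0,0,0,0,0,0,0],[0,0,0,0,0,0,0],[0,0,0,0,0,0,0],[0,0,0,0,0,0,0],[0,0,0,0,0,0,0]]'
python3 -m pendant '[[0,0,0,0,0,0,0],[0,0,0,0,0,0,0],[0,0,0,0,0,0,0]]'
python3 -c "
from h import *
to(.539,-.22,.16)"
```

```text
clock: 3.9
tcp_pos: [0.5396, -0.2185, 0.1136]
ee_rot: [-2.784, -1.456, 0.0]
ft_force: [-0.0, -0.6, -0.2]
opening: 0.0855
grip_force: 0.0
clock: 4.53
tcp_pos: [0.5401, -0.2195, 0.1142]
ee_rot: [2.784, 1.454, 0.001]
ft_force: [-1.1, 1.2, 5.2]
opening: 0.0276
grip_force: 60.0
clock: 4.9
tcp_pos: [0.5401, -0.2195, 0.1142]
ee_rot: [2.784, 1.454, 0.001]
ft_force: [-0.7, 0.4, 5.0]
opening: 0.0274
grip_force: 60.0
t 4.9 tcp [ 0.5401 -0.2195  0.1142] tooly deg -34.84 shift [-0.001  -0.0005 -0.0458] turn z None tilt [ 0.     0.001 -1.   ]
```

```bash
python3 -m pendant '[[0,0,-0.04,0,0,0,0],[0,0,-0.09,0,0,0,0],[0,0,-0.135,0,0,0.18,0],[0,0,-0.135,0,0,0.36,0],[0,0,-0.135,0,0,0.54,0]]'
python3 -m pendant '[[0,0,0,0,0,0.18,0],[0,0,0,0,0,0.36,0],[0,0,0,0,0,0.405,0],[0,0,0,0,0,0.405,0]]'
python3 -c "
from h import *
to(.494,.028,.24,-89)"
```

```text
clock: 5.52
tcp_pos: [0.5396, -0.2193, 0.2486]
ee_rot: [3.073, 0.65, 0.001]
ft_force: [-0.4, -0.4, -3.6]
opening: 0.0275
grip_force: 60.0
clock: 6.02
tcp_pos: [0.5393, -0.2191, 0.2476]
ee_rot: [-3.141, -0.029, 0.002]
ft_force: [-0.5, -0.3, -2.2]
opening: 0.0275
grip_force: 60.0
t 6.025 tcp [ 0.5393 -0.2191  0.2476] tooly deg -88.96 shift [-0.0407 -0.2479  0.0078] turn z 0.0008 tilt [-0.001 -0.001 -1.   ]
```

```bash
python3 -m pendant '[[-0.008,-0.05,0,0,0,0,0],[-0.016,-0.1,0,0,0,0,0],[-0.024,-0.15,0,0,0,0,0],[-0.032,-0.2,0,0,0,0,0],[-0.041,-0.248,0,0,0,0,0]]'
python3 -m pendant '[[0,0,0.04,0,0,0,0],[0,0,0.075,0,0,0,0],[0,0,0.09,0,0,0,0],[0,0,0.096,0,0,0,0],[0,0,0.096,0,0,0,0]]'
python3 - <<'E'
from h import *
s=sense(); im=camera('scene'); cv2.imwrite('pics/s1.png',im[130:390,200:500].repeat(2,0).repeat(2,1)); to(.485,.17,.15,-89,s); print(s['ft_force'])
for o in soaps(camera('top')): 
    if 170<o[0][1]<300: print(o)
E
```

```text
clock: 6.65
tcp_pos: [0.4936, 0.0295, 0.2481]
ee_rot: [-3.141, -0.03, 0.0]
ft_force: [0.4, -0.4, -2.8]
opening: 0.0274
grip_force: 60.7
clock: 7.28
tcp_pos: [0.4947, 0.0278, 0.153]
ee_rot: [3.141, 0.028, 0.001]
ft_force: [-0.6, 0.1, -2.0]
opening: 0.0272
grip_force: 60.9
t 7.275 tcp [0.4947 0.0278 0.153 ] tooly deg -88.99 shift [-0.0072 -0.1424  0.003 ] turn z 0.0002 tilt [ 0.001  0.    -1.   ]
[-0.59891809  0.13778586 -2.02447522]
(array([406., 297.]), (array([ 438. , -182.6]), array([95.9, 49.7]), 1.6))
(array([264., 272.]), (array([489. ,  95.9]), array([57.4, 27.8]), 55.5))
(array([359., 190.]), (array([659., -93.]), array([57.1, 27.2]), -89.1))
```

View pics/s1.png

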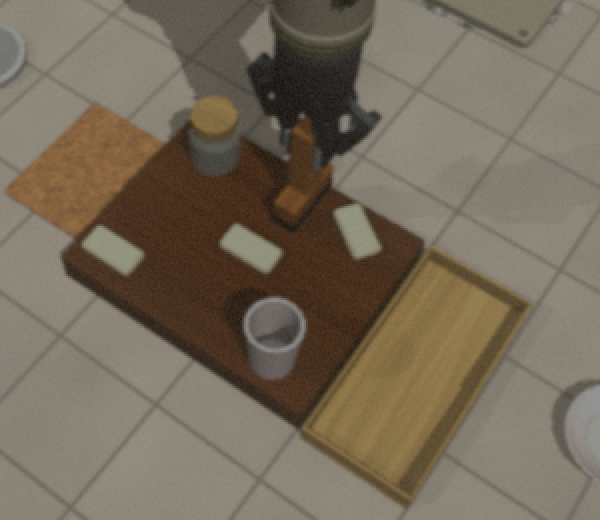

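The scraper hovers just above the board between the jar and soap 3, at (300,200). Next I'll push soap 3 gently.

```bash
python3 -m pendant '[[-0.001,-0.013,0.002,0,0,0,0],[-0.002,-0.026,0.002,0,0,0,0],[-0.003,-0.04,0.002,0,0,0,0],[-0.004,-0.053,0.002,0,0,0,0],[-0.005,-0.066,0.002,0,0,0,0]]'
python3 - <<'E'
from h import *
s=sense(); to(.485,.17,.15,-89,s)
for o in soaps(camera('scene'),n='scene',amin=80): print(o)
E
```

```text
clock: 8.0
tcp_pos: [0.4879, 0.095, 0.1503]
ee_rot: [3.141, 0.029, -0.0]
ft_force: [0.3, 0.2, -2.4]
opening: 0.0273
grip_force: 61.1
t 8.0 tcp [0.4879 0.095  0.1503] tooly deg -88.95 shift [-0.0015 -0.075   0.0003] turn z 0.0008 tilt [-0.  0. -1.]
(array([267., 424.]), (array([902.8, 136.9]), array([58.5, 28.2]), 89.5))
(array([444., 389.]), (array([676.3, 353.2]), array([62.3, 41.5]), -87.3))
(array([375., 383.]), (array([739.6, 244.2]), array([82. , 45.2]), -88.7))
(array([261., 336.]), (array([795.2,  29.9]), array([51.5, 33.6]), 3.1))
(array([273., 312.]), (array([737.7,  21. ]), array([51.6, 48.4]), 89.3))
(array([113., 308.]), (array([ 920.1, -233.4]), array([61.2, 27.6]), -20.3))
(array([ 81., 275.]), (array([ 905.3, -336.1]), array([52. , 33.8]), 88.4))
(array([147., 281.]), (array([ 828.6, -221.4]), array([102.5,  59.8]), -3.7))
(array([456., 263.]), (array([432.9, 249. ]), array([74.7, 38.2]), -69.9))
(array([ 92., 259.]), (array([ 869.7, -349. ]), array([79. , 20.8]), 88.9))
(array([395., 258.]), (array([498.2, 143.2]), array([57.5, 25.5]), 34.7))
(array([256., 254.]), (ar
[... 272 characters left out ...]
, -89.2))
(array([409., 232.]), (array([423.6, 136.8]), array([55.4, 24.8]), -67.0))
(array([421., 225.]), (array([394.6, 143.6]), array([44.3, 20.9]), -86.2))
(array([105., 235.]), (array([ 822.7, -364.5]), array([110.1, 104. ]), -89.3))
(array([493., 209.]), (array([264.7, 248.7]), array([68.7, 39.5]), 89.7))
(array([109., 196.]), (array([ 737.8, -447.1]), array([44.1, 37.5]), -3.9))
(array([220., 189.]), (array([ 587.8, -267.8]), array([108.3,  65. ]), -0.1))
(array([265., 164.]), (array([ 463.5, -236.3]), array([107.1,  75.7]), -11.1))
(array([230., 144.]), (array([ 470.3, -342.2]), array([110.6,  67.3]), 3.4))
(array([255., 114.]), (array([ 351.1, -364.7]), array([108.9, 107.2]), 89.4))
```

```bash
sed -i 's/if amin<cv2.contourArea(c)<amax:/p=onplane(n,c[:,0],z,s).mean(0)\n        if amin<cv2.contourArea(c)<amax and .44<p[0]<.7 and -.15<p[1]<.3:/' h.py
python3 -m pendant '[[-0.002,-0.015,0,0,0,0,0],[-0.004,-0.03,0,0,0,0,0],[-0.005,-0.045,0,0,0,0,0],[-0.006,-0.06,0,0,0,0,0],[-0.007,-0.07,0,0,0,0,0]]'
python3 -m pendant '[[0,-0.015,0,0,0,0,0],[0,-0.015,-0.02,0,0,0,0],[0,0.02,-0.06,0,0,0,0],[0,0.06,-0.06,0,0,0,0]]'
python3 - <<'E'
from h import *
s=sense(); to(.578,-.047,.15,-89,s); im=camera('scene')
for o in soaps(im,n='scene',amin=80): print(o)
cv2.imwrite('pics/s2.png',im[130:390,200:500].repeat(2,0).repeat(2,1))
E
```

```text
clock: 8.68
tcp_pos: [0.4796, 0.1649, 0.1503]
ee_rot: [-3.141, -0.029, 0.0]
ft_force: [-0.5, -1.0, -1.6]
opening: 0.0278
grip_force: 61.0
clock: 9.18
tcp_pos: [0.4831, 0.1042, 0.2144]
ee_rot: [-3.141, -0.031, -0.011]
ft_force: [0.4, 0.2, -2.9]
opening: 0.0273
grip_force: 61.4
t 9.175 tcp [0.4831 0.1042 0.2144] tooly deg -88.88 shift [0.0915 0.1531 0.0649] turn z 0.0021 tilt [ 0.007 -0.001 -1.   ]
(array([419., 286.]), (array([524.5, 213.4]), array([54.9, 25.1]), 0.9))
(array([256., 254.]), (array([661.3, -90.2]), array([56.1, 26.8]), -89.6))
(array([325., 253.]), (array([575.3,  22. ]), array([56.4, 26.9]), -88.8))
```

View pics/s2.png

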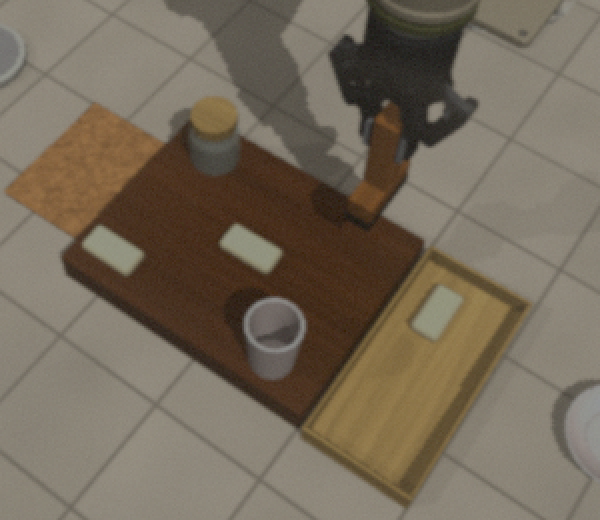

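Soap 3 is flat in the tray at (437,312) in the crop. Soap 2 is next.

```bash
python3 -m pendant '[[0.03,0.05,-0.03,0,0,0,0],[0.06,0.1,-0.03,0,0,0,0],[0.091,0.153,-0.01,0,0,0,0],[0.091,0.153,0.03,0,0,0,0],[0.091,0.153,0.06,0,0,0,0]]'
python3 -m pendant '[[0,0,0.004,0,0,0,0],[0,0,0.004,0,0,0,0]]'
python3 -c "
from h import *
to(.578,-.047,.15,-89);to(.567,.165,.15,-89)"
```

```text
clock: 9.85
tcp_pos: [0.5743, -0.0481, 0.1479]
ee_rot: [-3.141, -0.025, 0.003]
ft_force: [0.6, 0.8, 26.6]
opening: 0.0278
grip_force: 66.1
clock: 10.1
tcp_pos: [0.5748, -0.0472, 0.1461]
ee_rot: [-3.141, -0.027, 0.0]
ft_force: [0.1, -0.3, -1.2]
opening: 0.0273
grip_force: 62.1
t 10.1 tcp [ 0.5748 -0.0472  0.1461] tooly deg -89.0 shift [ 0.0032 -0.0001 -0.0039] turn z 0.0 tilt [-0. -0. -1.]
t 10.1 tcp [ 0.5748 -0.0472  0.1461] tooly deg -89.0 shift [-0.0041 -0.2123 -0.0039] turn z 0.0 tilt [-0. -0. -1.]
```

```bash
python3 -m pendant '[[0,-0.015,-0.002,0,0,0,0],[-0.001,-0.03,-0.002,0,0,0,0],[-0.002,-0.045,-0.002,0,0,0,0],[-0.003,-0.06,-0.002,0,0,0,0],[-0.004,-0.075,-0.002,0,0,0,0]]'
python3 -m pendant '[[-0.001,-0.015,0,0,0,0,0],[-0.002,-0.03,0,0,0,0,0],[-0.003,-0.045,0,0,0,0,0],[-0.004,-0.06,0,0,0,0,0],[-0.005,-0.075,0,0,0,0,0]]'
python3 - <<'E'
from h import *
s=sense(); to(.56,.178,.148,-89,s); im=camera('scene')
for o in soaps(im,n='scene',amin=80): print(o)
E
```

```text
clock: 10.72
tcp_pos: [0.5691, 0.0286, 0.1483]
ee_rot: [-3.141, -0.029, -0.0]
ft_force: [0.2, -0.5, -1.8]
opening: 0.0273
grip_force: 62.0
clock: 11.35
tcp_pos: [0.5628, 0.1032, 0.1483]
ee_rot: [3.141, 0.028, 0.0]
ft_force: [-0.2, 0.4, -2.7]
opening: 0.0275
grip_force: 62.0
t 11.35 tcp [0.5628 0.1032 0.1483] tooly deg -88.98 shift [-0.0015 -0.0748  0.0003] turn z 0.0003 tilt [ 0.  0. -1.]
(array([419., 286.]), (array([524.5, 213.4]), array([54.9, 25.1]), 0.9))
(array([381., 283.]), (array([564.3, 151. ]), array([55.5, 26.7]), -88.4))
(array([256., 254.]), (array([661.3, -90.2]), array([56.1, 26.9]), -89.6))
```

```bash
python3 -m pendant '[[0,-0.015,0,0,0,0,0],[0,-0.03,0,0,0,0,0],[0,-0.045,0,0,0,0,0],[0,-0.06,0,0,0,0,0],[0,-0.075,0,0,0,0,0]]'
python3 -m pendant '[[0,-0.008,0,0,0,0,0],[0,-0.008,0,0,0,0,0],[0,0.01,-0.05,0,0,0,0],[0,0.05,-0.1,0,0,0,0]]'
python3 - <<'E'
from h import *
s=sense(); to(.56,.178,.148,-89,s); im=camera('scene')
for o in soaps(im,n='scene',amin=80,z=.018): print(o)
cv2.imwrite('pics/s3.png',im[130:390,200:500].repeat(2,0).repeat(2,1))
E
```

```text
clock: 12.02
tcp_pos: [0.5615, 0.1783, 0.1483]
ee_rot: [3.141, 0.028, -0.0]
ft_force: [-0.2, -0.2, -2.3]
opening: 0.0274
grip_force: 62.1
clock: 12.52
tcp_pos: [0.5618, 0.1282, 0.2476]
ee_rot: [3.141, 0.031, -0.003]
ft_force: [2.6, 0.8, -2.3]
opening: 0.0272
grip_force: 62.0
t 12.525 tcp [0.5618 0.1282 0.2476] tooly deg -88.87 shift [-0.0006 -0.0498  0.0996] turn z 0.0023 tilt [-0.002  0.    -1.   ]
(array([409., 309.]), (array([562.7, 220.6]), array([55.7, 27.8]), -88.6))
(array([418., 286.]), (array([504.6, 209.4]), array([57.9, 26.3]), 1.5))
(array([256., 254.]), (array([ 646.9, -107.1]), array([58.7, 28.4]), -89.6))
```

View pics/s3.png

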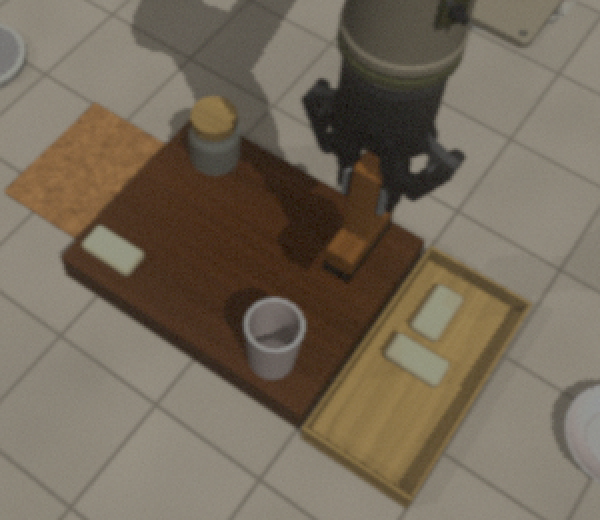

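Soaps 2 and 3 lie flat side by side in the tray. Soap 1 first has to be pushed toward −x so it clears the tumbler.

```bash
python3 -m pendant '[[0.028,0.044,0,0,0,-0.18,0],[0.056,0.088,0,0,0,-0.36,0],[0.085,0.132,0,0,0,-0.54,0],[0.114,0.176,0,0,0,-0.72,0],[0.142,0.22,0,0,0,-0.9,0]]'
python3 -m pendant '[[0,0,0,0,0,-0.18,0],[0,0,0,0,0,-0.36,0],[0,0,0,0,0,-0.54,0],[0,0,0,0,0,-0.67,0],[0,0,0,0,0,-0.67,0]]'
python3 -c "
from h import *
to(.704,-.092,.149,1)"
```

```text
clock: 13.2
tcp_pos: [0.709, -0.0914, 0.2468]
ee_rot: [2.813, 1.399, -0.0]
ft_force: [0.8, 0.6, -1.4]
opening: 0.0273
grip_force: 62.0
clock: 13.82
tcp_pos: [0.7082, -0.0898, 0.2467]
ee_rot: [-2.204, -2.238, 0.001]
ft_force: [-0.7, -0.2, -2.9]
opening: 0.0272
grip_force: 62.2
t 13.825 tcp [ 0.7082 -0.0898  0.2467] tooly deg 0.88 shift [-0.0021 -0.0042  0.0977] turn z -0.002 tilt [-0. -0. -1.]
```

```bash
python3 -m pendant '[[-0.002,0,0.04,0,0,0,0],[-0.002,0,0.075,0,0,0,0],[-0.002,0,0.09,0,0,0,0],[-0.002,0,0.097,0,0,0,0],[-0.002,0,0.097,0,0,0,0]]'
python3 -m pendant '[[0,-0.014,0,0,0,0,0],[0,-0.028,0,0,0,0,0],[0,-0.042,0,0,0,0,0],[0,-0.056,0,0,0,0,0],[0,-0.07,0,0,0,0,0]]'
python3 - <<'E'
from h import *
s=sense(); to(.628,-.092,.149,1,s); im=camera('scene')
for o in soaps(im,n='scene',amin=80): print(o)
cv2.imwrite('pics/s4.png',im[130:390,200:500].repeat(2,0).repeat(2,1))
E
```

```text
clock: 14.45
tcp_pos: [0.7088, -0.0914, 0.151]
ee_rot: [2.203, 2.239, 0.001]
ft_force: [0.2, -0.6, -2.7]
opening: 0.0273
grip_force: 62.1
clock: 15.08
tcp_pos: [0.6393, -0.0927, 0.1526]
ee_rot: [2.201, 2.237, 0.003]
ft_force: [0.4, -0.2, -1.9]
opening: 0.0276
grip_force: 62.1
t 15.075 tcp [ 0.6393 -0.0927  0.1526] tooly deg 0.95 shift [ 0.0009 -0.0113  0.0036] turn z -0.0009 tilt [-0.001  0.004 -1.   ]
(array([409., 309.]), (array([580.5, 223.9]), array([53.8, 26.7]), -88.1))
(array([418., 286.]), (array([524.7, 213.2]), array([55.3, 25.6]), 0.9))
```

```bash
python3 -m pendant '[[0,-0.006,0.002,0,0,0,0],[0,-0.011,0.002,0,0,0,0],[0,-0.011,0.002,0,0,0,0],[0,0.02,-0.03,0,0,0,0],[0,0.04,-0.09,0,0,0,0]]'
python3 - <<'E'
from h import *
s=sense(); to(.578,-.155,.247,-89,s); im=camera('scene')
for o in soaps(im,n='scene',amin=80): print(o)
for o in soaps(camera('top'),amin=80): print(o)
E
```

```text
clock: 15.75
tcp_pos: [0.677, -0.0913, 0.2362]
ee_rot: [-2.198, -2.236, 0.006]
ft_force: [0.9, -0.5, -2.9]
opening: 0.0272
grip_force: 62.1
t 15.75 tcp [ 0.677  -0.0913  0.2362] tooly deg 0.97 shift [-0.062  -0.1001 -0.0102] turn z 1.5703 tilt [ 0.002 -0.007 -1.   ]
(array([409., 309.]), (array([580.5, 223.9]), array([53. , 26.7]), -88.6))
(array([419., 286.]), (array([524.7, 213.6]), array([55.2, 25.7]), 1.5))
(array([275., 234.]), (array([598.9, -90.6]), array([56. , 26.9]), 89.3))
(array([211., 266.]), (array([497.9, 200.7]), array([56.6, 28. ]), 2.6))
(array([207., 238.]), (array([555.2, 211.4]), array([56.9, 26.5]), -89.1))
(array([343., 203.]), (array([631.8, -57.7]), array([88.5, 54.4]), 81.2))
```

```bash
python3 -m pendant '[[-0.012,-0.02,-0.012,0,0,0.18,0],[-0.024,-0.04,-0.012,0,0,0.36,0],[-0.036,-0.06,-0.012,0,0,0.54,0],[-0.048,-0.08,-0.012,0,0,0.72,0],[-0.061,-0.1,-0.012,0,0,0.9,0]]'
python3 -m pendant '[[0,0,0,0,0,0.18,0],[0,0,0,0,0,0.36,0],[0,0,0,0,0,0.54,0],[0,0,0,0,0,0.67,0],[0,0,0,0,0,0.67,0]]'
python3 -c "
from h import *
to(.577,-.153,.149,-89)"
```

```text
clock: 16.48
tcp_pos: [0.5786, -0.1548, 0.2512]
ee_rot: [2.961, 1.051, 0.0]
ft_force: [0.1, -1.4, -2.3]
opening: 0.0276
grip_force: 62.2
clock: 17.1
tcp_pos: [0.5792, -0.1545, 0.2512]
ee_rot: [-3.141, -0.029, 0.0]
ft_force: [-0.2, -0.1, -2.5]
opening: 0.0273
grip_force: 62.2
t 17.1 tcp [ 0.5792 -0.1545  0.2512] tooly deg -88.93 shift [-0.0022 -0.0015  0.1022] turn z 0.0012 tilt [-0. -0. -1.]
```

```bash
python3 -m pendant '[[-0.001,0,0.05,0,0,0,0],[-0.001,0,0.08,0,0,0,0],[-0.001,0,0.095,0,0,0,0],[-0.001,0,0.101,0,0,0,0],[-0.001,0,0.101,0,0,0,0]]'
python3 -m pendant '[[0,-0.015,0,0,0,0,0],[0,-0.03,0,0,0,0,0],[0,-0.045,0,0,0,0,0],[0,-0.06,0,0,0,0,0],[0,-0.075,0,0,0,0,0]]'
python3 -m pendant '[[0,-0.015,0,0,0,0,0],[0,-0.03,0,0,0,0,0],[0,-0.045,0,0,0,0,0],[0,-0.06,0,0,0,0,0],[0,-0.075,0,0,0,0,0]]'
python3 - <<'E'
from h import *
s=sense(); to(.577,.18,.149,-89,s); im=camera('scene')
for o in soaps(im,n='scene',amin=80): print(o)
cv2.imwrite('pics/s5.png',im[130:390,200:500].repeat(2,0).repeat(2,1))
E
```

```text
clock: 17.73
tcp_pos: [0.5787, -0.1547, 0.1513]
ee_rot: [3.141, 0.029, 0.002]
ft_force: [-0.8, -0.5, -2.4]
opening: 0.0271
grip_force: 62.1
clock: 18.35
tcp_pos: [0.5768, -0.0782, 0.1505]
ee_rot: [-3.141, -0.029, -0.0]
ft_force: [0.7, -0.8, -1.4]
opening: 0.0268
grip_force: 62.3
clock: 18.98
tcp_pos: [0.5755, -0.0035, 0.1504]
ee_rot: [-3.141, -0.028, 0.0]
ft_force: [0.6, -0.0, -2.0]
opening: 0.0273
grip_force: 62.3
t 18.975 tcp [ 0.5755 -0.0035  0.1504] tooly deg -88.98 shift [ 0.0048 -0.1834  0.0014] turn z 0.0004 tilt [-0. -0. -1.]
(array([409., 309.]), (array([580.4, 224. ]), array([52.9, 26.3]), -89.3))
(array([419., 286.]), (array([524.6, 213.3]), array([54.7, 25.2]), 0.9))
(array([328., 266.]), (array([595.8,  44.7]), array([55.2, 26.5]), -88.4))
```

View pics/s5.png

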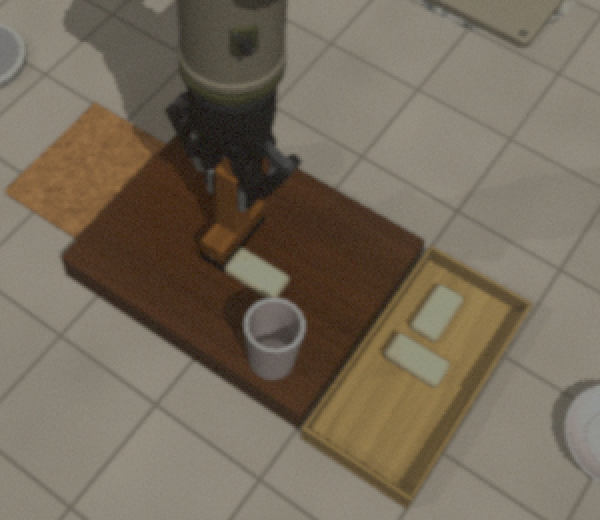

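Soap 1 is square to the blade and on course to pass the tumbler on the −x side.

```bash
python3 -m pendant '[[0,-0.015,0,0,0,0,0],[0,-0.03,0,0,0,0,0],[0.001,-0.045,0,0,0,0,0],[0.001,-0.06,0,0,0,0,0],[0.001,-0.075,0,0,0,0,0]]'
python3 -m pendant '[[0,-0.015,0,0,0,0,0],[0,-0.03,0,0,0,0,0],[0.001,-0.045,0,0,0,0,0],[0.001,-0.06,0,0,0,0,0],[0.001,-0.075,0,0,0,0,0]]'
python3 -m pendant '[[0,-0.015,0,0,0,0,0],[0,-0.03,0,0,0,0,0],[0,-0.033,0,0,0,0,0],[0,-0.01,-0.05,0,0,0,0],[0,0.03,-0.1,0,0,0,0]]'
python3 - <<'E'
from h import *
s=sense(); to(.576,-.206,.25,-89,s); im=camera('scene')
for o in soaps(im,n='scene',amin=80,z=.018): print(o)
cv2.imwrite('pics/s6.png',im[130:390,200:500].repeat(2,0).repeat(2,1))
E
```

```text
clock: 19.65
tcp_pos: [0.5752, 0.0716, 0.1504]
ee_rot: [3.141, 0.028, 0.0]
ft_force: [-0.1, 0.2, -1.8]
opening: 0.0277
grip_force: 62.3
clock: 20.27
tcp_pos: [0.5748, 0.1465, 0.1504]
ee_rot: [-3.141, -0.028, 0.0]
ft_force: [1.7, 0.8, -3.1]
opening: 0.0275
grip_force: 62.3
clock: 20.9
tcp_pos: [0.5747, 0.1166, 0.2496]
ee_rot: [3.141, 0.031, -0.003]
ft_force: [1.3, 0.9, -2.3]
opening: 0.0273
grip_force: 62.3
t 20.9 tcp [0.5747 0.1166 0.2496] tooly deg -88.86 shift [-0.0051  0.3226 -0.0004] turn z 0.0024 tilt [-0.002  0.    -1.   ]
(array([402., 312.]), (array([574.5, 211.9]), array([71.1, 62.2]), 79.9))
(array([418., 286.]), (array([504.8, 209.2]), array([57.5, 26.6]), 0.9))
```

View pics/s6.png

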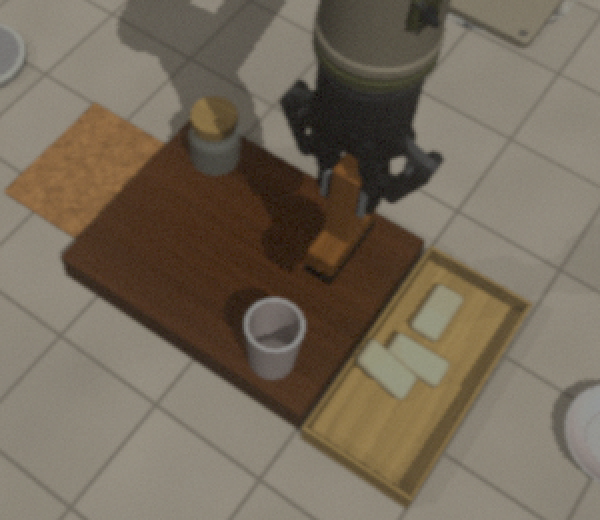

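All three appear to be in the tray. Soap 1, at (387,370), lies next to the near wall, so I'll check it from above.

```bash
python3 - <<'E'
from h import *
a=camera('scene');b=camera('top')
cv2.imwrite('pics/z1.png',np.hstack([cv2.resize(a[250:350,345:445],(395,395),interpolation=cv2.INTER_CUBIC),cv2.resize(b[195:275,170:250],(395,395),interpolation=cv2.INTER_CUBIC)]))
E
```

```text
(no output)
```

View pics/z1.png

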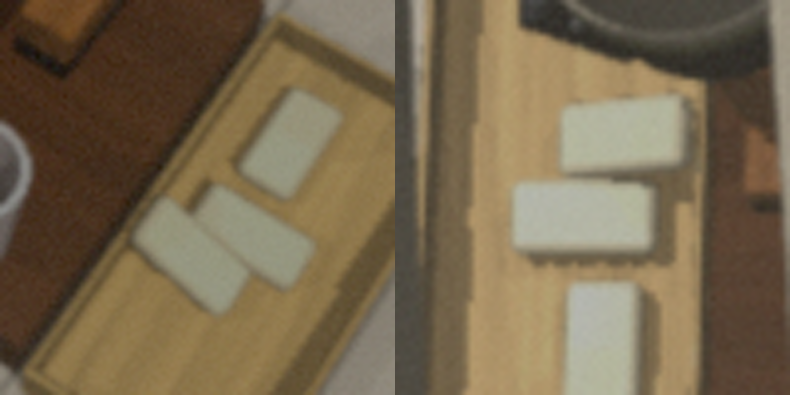

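Soap 1 looks foreshortened from above, so it may be leaning on the wall. I'll triangulate its corners.

```bash
python3 - <<'E'
from h import *
for n,a,b in (('rear+x',(378.7,310),(228.3,214.6)),('rear-x',(385,300.1),(229.3,228.4)),('front+x',(399.4,329.2),(204,216.3)),('front-x',(407.8,318.9),(205,229.8))):
    o1,d1=ray('scene',[a]);o2,d2=ray('top',[b])
    t=np.linalg.lstsq(np.c_[d1[0],-d2[0]],o2-o1,rcond=None)[0]
    p,q=o1+t[0]*d1[0],o2+t[1]*d2[0]; print(n,((p+q)/2).round(4),'gap mm',(np.linalg.norm(p-q)*1000).round(1))
print('tray inner wall',onplane('top',[(170+306/4.94,230)],.028),onplane('top',[(170+300/4.94,260)],.028))
to(.595,.185,.25,-89)
E
```

```text
rear+x [0.607  0.1748 0.033 ] gap mm 1.6
rear-x [0.5791 0.1724 0.0278] gap mm 1.8
front+x [0.6076 0.2276 0.0126] gap mm 1.1
front-x [0.5785 0.2271 0.0092] gap mm 4.0
tray inner wall [[0.57615768 0.16595648]] [[0.51392258 0.16583203]]
t 21.05 tcp [0.5776 0.1149 0.2535] tooly deg -89.14 shift [ 0.0184 -0.0699  0.0037] turn z -0.0024 tilt [ 0.008 -0.    -1.   ]
```

Soap 1's rear end sits about 15 mm high against the near wall. I'll press it down gently with the scraper's foot and nudge it away from the wall.

```bash
python3 -m pendant '[[0.019,-0.04,0,0,0,0,0],[0.038,-0.079,0,0,0,0,0],[0.038,-0.079,0.05,0,0,0,0],[0.038,-0.079,0.09,0,0,0,0],[0.038,-0.079,0.1,0,0,0,0]]'
python3 -m pendant '[[0,0,0.003,0,0,0,0],[0,0,0.006,0,0,0,0],[0,0,0.009,0,0,0,0],[0,0,0.012,0,0,0,0]]'
python3 -c "
from h import *
to(.615,.193,.128)"
```

```text
clock: 21.68
tcp_pos: [0.6083, 0.1961, 0.1433]
ee_rot: [3.14, 0.029, -0.015]
ft_force: [-4.2, 1.0, 6.4]
opening: 0.0272
grip_force: 63.2
clock: 22.18
tcp_pos: [0.6148, 0.1966, 0.1425]
ee_rot: [-3.14, -0.028, -0.012]
ft_force: [-4.2, -0.8, 21.8]
opening: 0.0276
grip_force: 65.4
t 22.175 tcp [0.6148 0.1966 0.1425] tooly deg -88.99 shift [-0.      0.0036  0.0145] turn z None tilt [ 0.008 -0.001 -1.   ]
```

```bash
python3 -m pendant '[[0,-0.004,0,0,0,0,0],[0,-0.008,0,0,0,0,0],[0,-0.012,0.001,0,0,0,0],[0,-0.016,0.002,0,0,0,0],[0,-0.02,0.003,0,0,0,0]]'
python3 -c "
from h import *
to(.615,.216,.128)"
```

```text
clock: 22.8
tcp_pos: [0.6118, 0.2165, 0.1346]
ee_rot: [-3.141, -0.028, -0.001]
ft_force: [0.3, -0.9, 3.0]
opening: 0.0274
grip_force: 63.1
t 22.8 tcp [0.6118 0.2165 0.1346] tooly deg -88.98 shift [0.0032 0.0005 0.0066] turn z None tilt [ 0.001 -0.    -1.   ]
```

```bash
python3 -m pendant '[[0,0,-0.04,0,0,0,0],[0,0.05,-0.1,0,0,0,0],[0,0.1,-0.115,0,0,0,0],[0,0.15,-0.115,0,0,0,0],[0,0.2,-0.115,0,0,0,0]]'
python3 - <<'E'
from h import *
to(.576,-.206,.25,-89)
a=camera('scene');b=camera('top')
for o in soaps(b,amin=80,z=.018): print(o)
for o in soaps(a,n='scene',amin=80,z=.018): print(o)
cv2.imwrite('pics/z2.png',np.hstack([cv2.resize(a[250:350,345:445],(395,395),interpolation=cv2.INTER_CUBIC),cv2.resize(b[195:275,170:250],(395,395),interpolation=cv2.INTER_CUBIC)]))
E
```

```text
clock: 23.42
tcp_pos: [0.6146, 0.0148, 0.2486]
ee_rot: [-3.141, -0.028, 0.002]
ft_force: [0.5, 1.4, -2.4]
opening: 0.027
grip_force: 62.4
t 23.425 tcp [0.6146 0.0148 0.2486] tooly deg -88.97 shift [-0.0426  0.2201 -0.0015] turn z 0.0005 tilt [-0.001 -0.    -1.   ]
(array([341., 177.]), (array([702.6, -58.1]), array([479.3,  13.3]), -3.8))
(array([402., 312.]), (array([578.1, 211.4]), array([73.4, 59.3]), 89.3))
(array([419., 286.]), (array([504.7, 209.4]), array([57.7, 26.3]), 0.9))
```

View pics/z2.png

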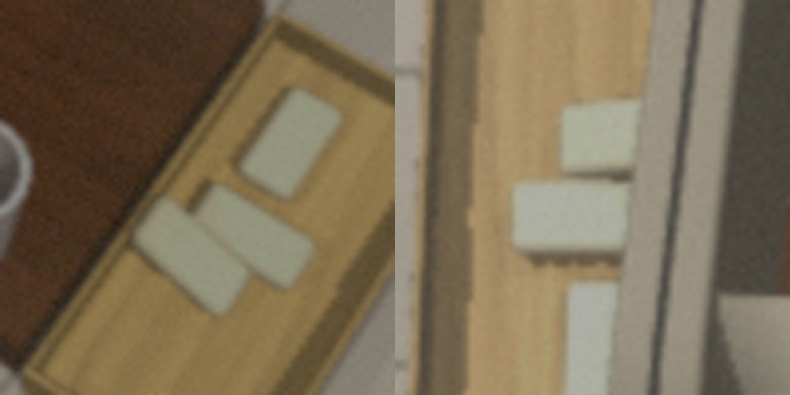

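Soap 1's underside still hangs on the tray's rim. The scraper can't reach below the board level upright, so I'll lean it forward 30° and push the end off the rim.

```bash
python3 -m pendant '[[-0.01,-0.05,0,-0.175,0,0,0],[-0.02,-0.1,0,-0.35,0,0,0],[-0.028,-0.15,0,-0.52,0,0,0],[-0.028,-0.187,0.03,-0.52,0,0,0],[-0.028,-0.187,0.043,-0.52,0,0,0]]'
cat >> h.py <<'E'
def edge(y,z,x=.583,th=np.radians(30),L=.1065):  # TCP target for front foot edge at (y,z) with lean th
    return x,y+L*np.sin(th)-.014*np.cos(th),z+L*np.cos(th)+.014*np.sin(th)
E
python3 - <<'E'
from h import *
s=sense();print(s['ft_force'])
for e in((.160,.06),(.160,.047),(.166,.040),(.174,.036),(.184,.032),(.192,.032),(.16,.09)): to(*edge(*e),s=s)
E
```

```text
clock: 24.15
tcp_pos: [0.5814, 0.2068, 0.2018]
ee_rot: [2.621, 0.033, 0.001]
ft_force: [-0.4, -0.2, -3.4]
opening: 0.0274
grip_force: 62.4
[-0.44935449 -0.18015936 -3.39524033]
t 24.15 tcp [0.5814 0.2068 0.2018] tooly deg -88.48 shift [ 0.0017 -0.0162  0.0397] turn z None tilt [-0.005  0.498 -0.867]
t 24.15 tcp [0.5814 0.2068 0.2018] tooly deg -88.48 shift [ 0.0018 -0.0227  0.051 ] turn z None tilt [-0.005  0.498 -0.867]
t 24.15 tcp [0.5814 0.2068 0.2018] tooly deg -88.48 shift [ 0.0019 -0.0314  0.0541] turn z None tilt [-0.005  0.498 -0.867]
t 24.15 tcp [0.5814 0.2068 0.2018] tooly deg -88.48 shift [ 0.0021 -0.0403  0.0536] turn z None tilt [-0.005  0.498 -0.867]
t 24.15 tcp [0.5814 0.2068 0.2018] tooly deg -88.48 shift [ 0.0024 -0.051   0.0521] turn z None tilt [-0.005  0.498 -0.867]
t 24.15 tcp [0.5814 0.2068 0.2018] tooly deg -88.48 shift [ 0.0026 -0.0579  0.0481] turn z None tilt [-0.005  0.498 -0.867]
t 24.15 tcp [0.5814 0.2068 0.2018] tooly deg -88.48 shift [ 0.0015 -0.0013  0.0137] turn z None tilt [-0.005  0.498 -0.867]
```

```bash
python3 -m pendant '[[0.002,-0.016,0.04,0,0,0,0],[0.002,-0.023,0.051,0,0,0,0],[0.002,-0.031,0.054,0,0,0,0],[0.002,-0.04,0.0535,0,0,0,0],[0.002,-0.051,0.052,0,0,0,0]]'
python3 -m pendant '[[0,-0.007,-0.004,0,0,0,0],[0,-0.01,-0.006,0,0,0,0],[0,-0.01,-0.006,0,0,0,0]]'
python3 - <<'E'
from h import *
s=sense();print(s['ft_force']); to(*edge(.192,.032),s=s);to(*edge(.19,.11),s=s)
a=camera('scene')
for o in soaps(a,n='scene',amin=80,z=.018): print(o)
E
```

```text
clock: 24.78
tcp_pos: [0.5863, 0.2221, 0.1372]
ee_rot: [2.623, 0.022, 0.009]
ft_force: [0.3, 1.0, -2.5]
opening: 0.0274
grip_force: 62.4
clock: 25.15
tcp_pos: [0.5854, 0.2332, 0.1363]
ee_rot: [2.622, 0.024, 0.007]
ft_force: [0.1, 0.7, -3.2]
opening: 0.0276
grip_force: 62.5
[ 0.09314372  0.71918465 -3.21685733]
t 25.15 tcp [0.5854 0.2332 0.1363] tooly deg -88.97 shift [-0.0024 -0.0025  0.0044] turn z None tilt [ 0.001  0.497 -0.868]
t 25.15 tcp [0.5854 0.2332 0.1363] tooly deg -88.97 shift [-0.0024  0.038  -0.0623] turn z None tilt [ 0.001  0.497 -0.868]
(array([398., 321.]), (array([595.7, 216.4]), array([34.1, 26.6]), -89.2))
(array([412., 313.]), (array([563.5, 227.4]), array([40.7, 24.8]), -83.6))
```

```bash
python3 -m pendant '[[0,0.02,-0.035,0,0,0,0],[0,0.055,-0.09,0,0,0,0],[0,0.1,-0.11,0.175,0,0,0],[0,0.14,-0.12,0.35,0,0,0],[0,0.18,-0.12,0.52,0,0,0]]'
python3 - <<'E'
from h import *
to(.576,-.206,.25,-89)
a=camera('scene');b=camera('top')
for o in soaps(a,n='scene',amin=80,z=.018): print(o)
cv2.imwrite('pics/z3.png',np.hstack([cv2.resize(a[230:350,325:445],(395,395),interpolation=cv2.INTER_CUBIC),cv2.resize(b[180:280,165:265],(395,395),interpolation=cv2.INTER_CUBIC)]))
E
```

```text
clock: 25.82
tcp_pos: [0.5874, 0.1356, 0.3331]
ee_rot: [-3.136, -0.03, -0.009]
ft_force: [0.7, -0.5, -3.3]
opening: 0.0272
grip_force: 62.3
t 25.825 tcp [0.5874 0.1356 0.3331] tooly deg -88.92 shift [-0.0184  0.3417  0.0812] turn z 0.0015 tilt [ 0.006 -0.005 -1.   ]
(array([394., 318.]), (array([595.4, 205.9]), array([56.1, 28.4]), -88.7))
(array([409., 309.]), (array([562.9, 220.3]), array([56.4, 28.5]), -89.1))
(array([419., 286.]), (array([504.7, 209.6]), array([58.1, 27.2]), 0.4))
```

View pics/z3.png

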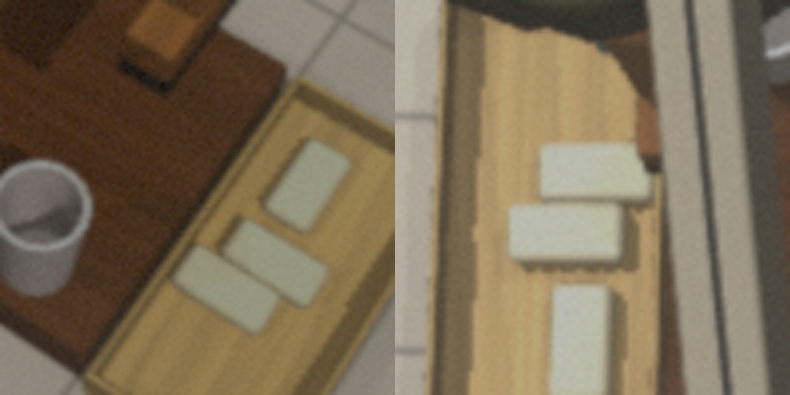

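All three soaps now lie flat in the tray: soap 1's top view is full length, 56×28 mm, the same as the others. Now the scraper goes back to the mat.

```bash
python3 -m pendant '[[-0.004,0.055,0,0,0,0,0],[-0.008,0.11,0,0,0,0,0],[-0.012,0.165,0,0,0,0,0],[-0.015,0.22,0,0,0,0,0],[-0.018,0.275,0,0,0,0,0]]'
python3 -m pendant '[[0,0.04,0.03,0,0,0,0],[0,0.067,0.08,0,0,0,0],[0,0.067,0.13,0,0,0,0],[0,0.067,0.18,0,0,0,0],[0,0.067,0.205,0,0,0,0]]'
python3 - <<'E'
from h import *
s=sense();to(.576,-.206,.113,-89,s);print(s['ft_force'])
cv2.imwrite('pics/p1.png',camera('scene')[120:270,180:380].repeat(3,0).repeat(3,1))
E
```

```text
clock: 26.55
tcp_pos: [0.5732, -0.1409, 0.3293]
ee_rot: [3.14, 0.028, -0.002]
ft_force: [0.6, -0.7, -1.9]
opening: 0.0277
grip_force: 62.5
clock: 27.18
tcp_pos: [0.5725, -0.2053, 0.1202]
ee_rot: [-3.14, -0.028, 0.01]
ft_force: [-0.2, 0.2, -2.1]
opening: 0.0276
grip_force: 62.3
t 27.175 tcp [ 0.5725 -0.2053  0.1202] tooly deg -88.99 shift [0.0035 0.0008 0.0072] turn z 0.0002 tilt [-0.006 -0.002 -1.   ]
[-0.24050452  0.2248078  -2.12464347]
```

```bash
python3 -m pendant '[[0.003,0.001,0.003,0,0,0,0],[0.003,0.001,0.005,0,0,0,0],[0.003,0.001,0.006,0,0,0,0],[0.003,0.001,0.006,0,0,0,0]]'
python3 -m pendant '[[0,0,0.001,0,0,0,0],[0,0,0.002,0,0,0,0],[0,0,0.002,0,0,0,0]]'
```

```text
clock: 27.72
tcp_pos: [0.5786, -0.2072, 0.1196]
ee_rot: [3.141, 0.028, 0.002]
ft_force: [-0.2, 0.8, -3.3]
opening: 0.0278
grip_force: 62.5
clock: 28.1
tcp_pos: [0.578, -0.207, 0.1164]
ee_rot: [-3.141, -0.028, 0.0]
ft_force: [-0.5, 0.1, -1.9]
opening: 0.0273
grip_force: 62.5
```

```bash
python3 -m pendant '[[0,0,0.002,0,0,0,0],[0,0,0.002,0,0,0,0]]'
python3 -m pendant '[[0,0,0.001,0,0,0,0],[0,0,0.001,0,0,0,0]]'
python3 -m pendant '[[0,0,0.001,0,0,0,0],[0,0,0.001,0,0,0,0]]'
```

```text
clock: 28.35
tcp_pos: [0.5779, -0.207, 0.1142]
ee_rot: [-3.141, -0.028, 0.001]
ft_force: [-0.7, 0.1, -2.7]
opening: 0.0275
grip_force: 62.5
clock: 28.6
tcp_pos: [0.578, -0.207, 0.1134]
ee_rot: [-3.141, -0.028, 0.0]
ft_force: [-0.5, -0.0, -1.1]
opening: 0.0274
grip_force: 62.5
clock: 28.85
tcp_pos: [0.578, -0.207, 0.1124]
ee_rot: [-3.141, -0.028, 0.0]
ft_force: [0.4, 0.5, -3.6]
opening: 0.0277
grip_force: 62.5
```

```bash
python3 -m pendant '[[0,0,0.001,0,0,0,0],[0,0,0.001,0,0,0,0]]'
python3 -m pendant '[[0,0,0.001,0,0,0,0],[0,0,0.001,0,0,0,0]]'
python3 -m pendant '[[0,0,0.001,0,0,0,0],[0,0,0.001,0,0,0,0]]'
```

```text
clock: 29.1
tcp_pos: [0.5783, -0.2071, 0.1122]
ee_rot: [3.141, 0.028, 0.001]
ft_force: [-2.4, 0.5, 3.5]
opening: 0.0269
grip_force: 63.0
clock: 29.35
tcp_pos: [0.5784, -0.2072, 0.1122]
ee_rot: [3.141, 0.028, 0.001]
ft_force: [-5.2, 2.4, 10.9]
opening: 0.0275
grip_force: 64.2
clock: 29.6
tcp_pos: [0.5785, -0.2073, 0.1122]
ee_rot: [3.141, 0.028, 0.002]
ft_force: [-9.8, 3.3, 17.4]
opening: 0.0276
grip_force: 65.1
```

The foot is on the mat. I'll ease off, open and rise.

```bash
python3 -m pendant '[[0,0,-0.002,0,0,0,0],[0,0,-0.002,0,0,0,0],[0,0,-0.002,0,0,0,0.3],[0,0,-0.002,0,0,0,0.6],[0,0,-0.002,0,0,0,1]]'
python3 -m pendant '[[0,0,0,0,0,0,1],[0,0,0,0,0,0,1],[0,0,0,0,0,0,1],[0,0,-0.03,0,0,0,1],[0,0,-0.08,0,0,0,1]]'
python3 -m pendant '[[0,0,-0.05,0,0,0,1],[0,0,-0.1,0,0,0,1],[-0.05,0,-0.12,0,0,0,1],[-0.11,0,-0.12,0,0,0,1],[-0.16,0,-0.12,0,0,0,1]]'
python3 -m pendant '[[0,0,0,0,0,0,1],[0,0,0,0,0,0,1]]'
python3 - <<'E'
from h import *
a=camera('scene');b=camera('top')
for o in soaps(a,n='scene',amin=80,z=.018): print(o)
cv2.imwrite('pics/f1.png',np.hstack([cv2.resize(a[100:400,180:500],(400,375)),cv2.resize(b[150:310,160:460],(400,213)).copy() if 0 else cv2.copyMakeBorder(cv2.resize(b[150:310,160:460],(400,213)),0,162,0,0,cv2.BORDER_CONSTANT)]))
E
```

```text
clock: 30.22
tcp_pos: [0.578, -0.2069, 0.1111]
ee_rot: [-3.141, -0.028, 0.001]
ft_force: [-0.2, -1.5, 0.4]
opening: 0.0631
grip_force: 0.0
clock: 30.85
tcp_pos: [0.5765, -0.2063, 0.1898]
ee_rot: [-3.139, -0.028, 0.007]
ft_force: [1.2, -0.9, 0.2]
opening: 0.0857
grip_force: 0.0
clock: 31.48
tcp_pos: [0.4166, -0.2098, 0.312]
ee_rot: [3.141, 0.028, 0.001]
ft_force: [-1.3, -1.8, 0.8]
opening: 0.085
grip_force: 0.0
clock: 31.72
tcp_pos: [0.4184, -0.21, 0.312]
ee_rot: [3.141, 0.027, 0.002]
ft_force: [-0.4, -0.1, 0.7]
opening: 0.0854
grip_force: 0.0
(array([394., 317.]), (array([595.5, 205.6]), array([53.2, 24.9]), -87.5))
(array([409., 309.]), (array([562.5, 220.4]), array([53.3, 25.7]), -89.3))
(array([419., 286.]), (array([504. , 209.7]), array([55. , 24.6]), 0.9))
```

View pics/f1.png

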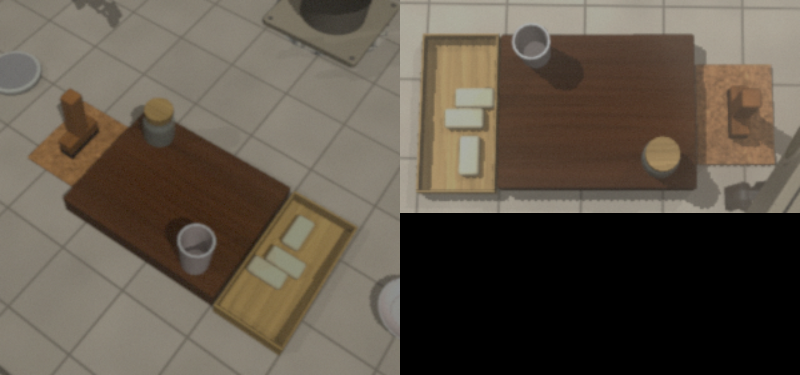

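The scraper stands upright on the mat, all three soaps lie flat in the tray, and the jar and tumbler have not moved.

```bash
python3 -c "
from workcell import *
print(sign_off())"
```

```text
the job is handed in; nothing more can be done
None
```

The job is handed in at about 32 s: all three soap ends lie flat in the tray, touched only by the scraper, the scraper stands released and upright on the cork mat, the jar and tumbler have not moved, and the saucer and mirror were never approached.

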